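Dock the parts tray on the pit bench

TASK

A steering servo has been left on the tray dock, in the way of the orange parts tray: put it into the tray's wide empty bay, then hook a fingertip behind the tray's far lip and drag the tray towards you along the dock until it is fully home against the dark stop and the yellow spring catch has popped up behind it. The thin plastic cracks easily, so feel for the stop and stop pulling when you meet it; keep the tray flat on the dock and leave the other parts in the tray and everything else on the bench alone.

Things in the scene. Friction and masses are not known exactly. Their poses are not given: they have to be found in the camera images.
- dock: tray dock fixed to the bench: aluminium plate 360 x 250 mm, 12 mm thick, a red rail 16 mm high (above the plate) and 14 mm wide along each long side; the lane between is 220 mm wide. Origin: centre of its underside, on the bench; x along the lane, away from the robot; z up. The tray's friction on the plate is about 1 to 5 N; meeting the stop is felt as a rise above that.
- tray: orange parts tray, 140 (x) x 190 (y) x 46 mm, walls and floor 4 mm, 0.3 to 0.65 kg, standing on the dock plate. Origin: centre of its underside; x away from the robot. A divider along x at y = -20 mm, its top 34 mm up, parts the narrow bay (y below -22 mm) from the wide empty bay (y -18 to 91, x -66 to 66 mm). It cracks if pressed with more than 20 N; 10 N, pulled in the right place, brings it home.
- lip (a point): middle of the outer (far) edge of the tray's far lip: 80 mm from the tray's origin along its +x, 44 mm above its underside. The lip is 190 mm long, 4 mm thick, its top flush with the tray's, and sticks 10 mm out from the far wall; 42 mm clear below. If the tray comes in skewed, one corner meets the stop first and a pull at the middle can jam: then pull near the end of the lip that lags
- stop_zone (a point): point of the dock on its plate, on the middle line, 132 mm from the dock's origin towards the robot. The dark steel stop block (180 mm wide, 34 mm high, 18 mm thick) stands square across the lane here, but is clamped anew for each job: the face that the tray comes home against lies up to 23 mm nearer to or farther from the robot than this point; that is not measured: find it by feel
- catch (a joint): yellow spring catch, 70 mm wide, 16 mm long, let into the plate on the lane's middle line; it moves up and down. Value: how far it is pressed down, m: about 0.006 under the tray, 0 when popped up (6 mm above the plate). It sits on the same clamped unit as the stop, its near face 142.5 mm beyond the stop's face, so it pops up behind the tray (2.5 mm to spare) once that is fully home. Under 2 N holds it down
- servo: black steering servo with a silver band, standing upright on the dock plate between stop and tray: case 40 mm (x) by 20 mm (y) by 36 mm high, with ears that make it 52 mm long in x (18 mm wide in y) from 25 to 29 mm up; 60 g. Origin: centre of its underside. Grip it across its 20 mm width.
- bell: steel clutch bell in the tray's narrow bay, 26 mm across and 26 mm high, 40 g, origin at its underside; stays in the tray
- pack: blue plastic pack in the tray's narrow bay, 30 x 45 x 16 mm, 60 g, origin at its underside; stays in the tray
- wheel: black buggy wheel lying flat on the bench, 110 mm across, 42 mm high; bystander
- spray: green spray can with white cap standing on the bench, 58 mm across, 190 mm high; bystander
- oil: small white oil bottle with orange cap standing on the bench, 36 mm across, 100 mm high; bystander
- driver: red-handled screwdriver lying on the bench; bystander
- wrench: steel wrench lying on the bench; bystander
Not all that is in view belongs to the job. Several things have the shape of the pack; the one meant has the colours described above.

How it is judged:
On the way, in this order (a step that is already met when the one before it is completed fails the run):
1. the servo lies or stands in the tray's wide bay, let go, and the tray has not been pulled yet (x of servo in the frame of tray between -0.066 and 0.066 m and y of servo in the frame of tray between -0.018 and 0.092 m and z of servo in the frame of tray between 0 and 0.035 m and contact force between the fingers and servo below 0.3 N and x of tray in the frame of dock above 0.02 m), for 0.2 s.
2. the tray is being dragged by a fingertip at its far lip and has come at least 20 mm nearer (x of the grasp point in the frame of tray above 0.05 m and contact force between the fingers and tray above 0.5 N and x of tray in the frame of dock below 0.02 m), for 0.1 s.
3. the tray is home against the stop and the catch has popped up behind it (value of joint catch below 0.002 m and x of tray in the frame of dock between -0.091 and -0.034 m and y of tray in the frame of dock between -0.018 and 0.018 m and z of tray in the frame of dock between 0.009 and 0.015 m and angle between tray's own z axis and vertical below 0.03 rad), for 0.2 s.
At the end, for the whole second after the job is handed in: The tray lies flat on the dock plate between the stop and the popped-up catch (catch pressed down less than 2 mm, so the tray is within 2.5 mm of the stop), the servo is in its wide bay, the clutch bell and the pack are still in the tray, all at rest (all of step 3 and x of servo in the frame of tray between -0.066 and 0.066 m and y of servo in the frame of tray between -0.018 and 0.092 m and z of servo in the frame of tray between 0 and 0.035 m and x of bell in the frame of tray between -0.066 and 0.066 m and y of bell in the frame of tray between -0.092 and 0.092 m and z of bell in the frame of tray between 0 and 0.04 m and x of pack in the frame of tray between -0.066 and 0.066 m and y of pack in the frame of tray between -0.092 and 0.092 m and z of pack in the frame of tray between 0 and 0.04 m and linear speed of tray below 0.01 m/s and linear speed of servo below 0.02 m/s); the robot touches nothing.
It fails at once if the gripper or arm pressed on the tray with more than 20 N (the plastic cracks) (contact force between any of the fingers, the arm and tray above 20 N).
It fails at once if the tray was lifted more than 15 mm off the dock or tipped by more than 0.2 rad (z of tray in the frame of dock above 0.027 m or angle between tray's own z axis and vertical above 0.2 rad).
It fails at once if the wheel, the spray can, the oil bottle, the screwdriver or the wrench was moved by more than 20 mm (distance of any of wheel, spray, oil, driver, wrench from where it was at the start of the episode above 0.02 m).
It also fails if it takes over 51 s, if anything falls off the work surface, if the arm or the gripper's body presses on something with over 40 N, if the wrist force passes 120 N, or if a joint passes its speed limit or range.

ROBOT

A 6-joint arm with a two-finger parallel gripper is mounted at the origin on the work surface. World frame = base frame: x ahead of the robot, y to its left, z up, the work surface at z = 0. Lengths are in m, angles in rad, forces in N, time in s.
With the tool pointing down it reaches from about 0.25 to 0.85 m from the base axis. Payload 12.5 kg.
Tool frame: the origin (TCP) lies between the finger pads; the fingertips stand 19 mm ahead of it and the grasp point (between the pads) is the TCP; z points along the fingers, y is the line along which they close (so a half turn about z gives the same grasp; the last joint's range is limited). The gripper opens to 93 mm and grips with 3 to 60 N. Pads are 15 mm wide; open, the fingers measure 128 mm over their backs; the gripper's body (75 mm by 188 mm) begins 65 mm behind the grasp point.
Start: joints at [1.125, 0.351, 1.652, -0, 1.139, -0.085], TCP at [0.194, 0.515, 0.238] pointing down, gripper open.
Joint ranges: [-2.75, 2.75], [-0.79, 2.1], [0.01, 2.65], [-1.57, 4.71], [0.07, 3.14], [-2.87, 2.87]. Speed limits (rad/s): [2.22, 2.22, 2.79, 3.14, 3.14, 3.14].

INTERFACE

Orientations are given as a unit quaternion [x, y, z, w].
In Python, from workcell import read_state, get_image, get_calibration, job_done gives the robot as it stands.
- The arm moves only by the shell command python3 -m creep 'ROWS' [FORCE]. ROWS is JSON, a list of rows, each an object with "delta_rot": the turn, a rotation vector about the tool's x, y, z in rad, a list of three; "linear": the shift along the tool's x, y, z in mm, a list of three; "hand": the closure in counts, from 0 (fully open) to 255 (shut). A call has 1 to 12 rows; each row is the pose to reach, as a shift and turn from the pose commanded when the call began, along the tool's axes at that moment; what a row does not reach only later rows make up. A row lasts 1/8 s, in which the tool goes at most 62.5 mm and 10.7 degrees, less where a joint would pass 70% of its speed; a pose out of reach is approached as far as the arm can. A call with a gripper value outside its range is refused whole. The fingers move at their own pace and stop on an object; FORCE is the grip in N (left out, the last holds). Time passes only in rows, so rows that repeat a pose let the fingers close. It gives the time, the measured TCP pose, the force, the opening and the grip force at its end, in the units of the state.
- read_state(): the state, without advancing time (a new reading comes with each control period).
- get_image(name): name is "scene" or "top" or "wrist"; returns (picture, depth): 480x640x3 uint8, red, green, blue; 480x640 float32, m along the optical axis (not along the pixel's ray), 0 where there is no reading.
- get_calibration(name): a dict with "fx", "fy", "cx", "cy" (pixels), "distortion" ([k1, k2, p1, p2, k3] as OpenCV has them; the pictures are not rectified), "eye" and "attitude" of the camera in the world; the wrist camera has in their place "tool_from_camera" (4x4, takes a point from camera to tool coordinates, whose origin is the TCP and whose axes are the flange's). Camera axes: x right, y up, looking along -z (the intrinsics and any distortion apply to the point x, -y, -z); pixel columns grow to the right and rows downward; lengths in m; the calibration is good to about 2 mm. A picture is of the moment at which its call begins: read the wrist's pose just before it. get_calibration takes no time and is no camera call.
- job_done(): hands the job in; it is judged then, once.
The state is a dict: "t": time; "joint_pos": joint angles; "joint_vel": joint speeds; "effort": joint torques, N m; "tcp_pos": TCP position; "tcp_rot": TCP orientation; "ft_force": force on the tool from outside, world axes, zero at the start; "moment": the same for the moment, N m; "finger_gap": finger opening in m; "grasp_force": force on a finger pad.
Only numpy, scipy, OpenCV 4.12 (cv2) and the standard library are available. Lean on these libraries where they do the work, as an engineer would, in place of code of your own. Each camera call takes 0.05 s, during which the arm holds its last target. There are 200 camera calls.

## Working session

There is one attempt and no reset: what is moved stays moved. The work goes in short steps, Python scripts to look and compute and a shell command to move; the robot and the scene stay as the last step left them, time stands still between calls to the robot, and variables do not carry over. Pictures are saved under pics/ and viewed, at most 10 in all, crops included, and the job is handed in when it is done.

```bash
mkdir -p pics
cat > h.py <<'E'
import numpy as np, cv2, json
from workcell import *
from scipy.spatial.transform import Rotation as R
def att(c):
    a=np.array(c["attitude"],float)
    return a if a.shape==(3,3) else R.from_quat(a).as_matrix()
def snap(name,fn):
    s=read_state(); p,d=get_image(name)
    np.savez('pics/'+fn+'.npz',p=p,d=d,tp=s["tcp_pos"],tr=s["tcp_rot"])
    cv2.imwrite('pics/'+fn+'.png',p[:,:,::-1]); return p,d
def cloud(name,fn,uv):
    z=np.load('pics/'+fn+'.npz'); c=get_calibration(name); d=z['d']
    uv=np.array(uv,float).reshape(-1,2)
    K=np.array([[c["fx"],0,c["cx"]],[0,c["fy"],c["cy"]],[0,0,1]])
    n=cv2.undistortPoints(uv[:,None],K,np.array(c["distortion"]))[:,0]
    D=d[uv[:,1].round().astype(int),uv[:,0].round().astype(int)]
    P=np.c_[n[:,0]*D,-n[:,1]*D,-D]
    if name!='wrist': return P@att(c).T+np.array(c["eye"])
    T=np.array(c["tool_from_camera"]); P=P@T[:3,:3].T+T[:3,3]
    return P@R.from_quat(z['tr']).as_matrix().T+z['tp']
E
python3 - <<'E'
from h import *
snap('top','top0'); snap('scene','sc0')
s=read_state(); print(s)
for n in('top','scene'): print(get_calibration(n))
E
```

```text
{'t': 0.1, 'joint_pos': array([ 1.12539215e+00,  3.51200234e-01,  1.65235465e+00,  7.99366734e-06,
        1.13911317e+00, -8.45935130e-02]), 'joint_vel': array([-0.00038348, -0.00100223,  0.00029194, -0.00035236,  0.00044537,
        0.00133813]), 'effort': array([ 7.87381796e-04, -4.98035288e+01, -2.85699731e+01,  7.00436463e-02,
        2.39005953e-02, -2.66917914e-05]), 'tcp_pos': array([0.19401249, 0.51433194, 0.23714753]), 'tcp_rot': array([ 1.79429962e-01,  9.83770603e-01, -5.17978003e-04, -1.44330097e-04]), 'ft_force': array([ 0.6825025 , -0.21721051,  0.01726388]), 'moment': array([ 0.01692428,  0.05755167, -0.0454745 ]), 'grasp_force': 0.0, 'finger_gap': 0.09279194929577675}
{'fx': 509.11423557878436, 'fy': 509.11423557878436, 'cx': 322.25857586612585, 'cy': 238.70260016764712, 'distortion': array([0.02910515, 0.        , 0.        , 0.        , 0.        ]), 'eye': array([ 0.47403725, -0.02792417,  1.16429251]), 'attitude': array([ 0.02295278, -0.01838933, -0.70393858,  0.70965166])}
{'fx': 471.8243888653556, 'fy': 471.8243888653556, 'cx': 314.5177220134639, 'cy': 241.58337559037912, 'distortion': array([0.01636843, 0.        , 0.        , 0.        , 0.        ]), 'eye': array([ 1.0139696 , -0.52535025,  0.88617967]), 'attitude': array([0.32017777, 0.1241294 , 0.343312  , 0.87419389])}
```

View pics/top0.png

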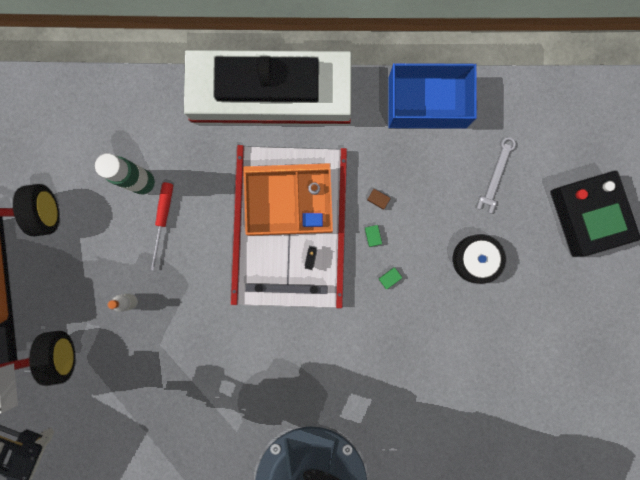

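View pics/sc0.png

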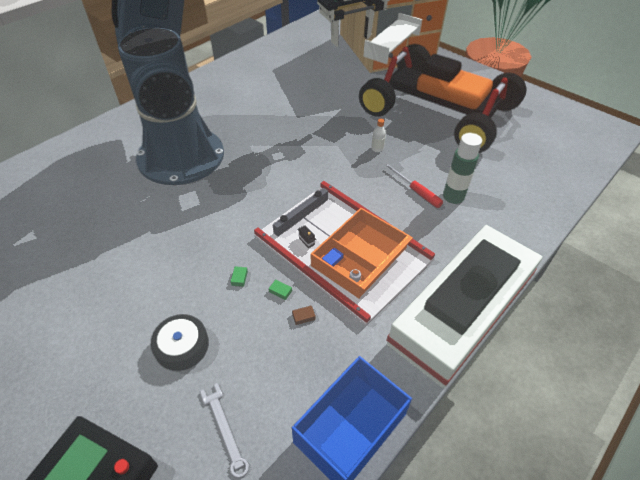

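The top view shows the tray at (288,200), with its wide bay on the left and its narrow bay (bell, blue pack) on the right. The stop is at (290,289). The only dark block between stop and tray is the one at (310,258). Other dark or pack-shaped things: the wheel at (480,258), green blocks at (374,235) and (390,277), a brown block at (378,198), and the car's wheels on the left. I choose (310,258) as the servo and check it in a crop.

Run:
```python
from h import *
im=cv2.imread('pics/top0.png')
c=im[140:312,226:356]; cv2.imwrite('pics/c1.png',cv2.resize(c,None,fx=3.4,fy=3.4,interpolation=cv2.INTER_CUBIC))
g=np.mgrid[140:312,226:356]; uv=np.c_[g[1].ravel(),g[0].ravel()]
P=cloud('top','top0',uv); col=np.load('pics/top0.npz')['p'][uv[:,1],uv[:,0]].astype(int)
r,gg,b=col.T
def rect(m,n):
    q=P[m]; print(n,m.sum(),q.mean(0).round(4),np.median(q,0).round(4),q.min(0).round(3),q.max(0).round(3)); print(cv2.minAreaRect((q[:,:2]*1000).astype(np.float32)))
red=(r>120)&(gg<60)&(b<60)
for n,m in(('railL',red&(uv[:,0]<260)),('railR',red&(uv[:,0]>320))):
    q=P[m&(P[:,2]>.02)]; v=cv2.fitLine(q[:,:2].astype(np.float32),cv2.DIST_HUBER,0,.01,.01).ravel(); print(n,len(q),v,q.min(0),q.max(0))
rect((r>180)&(gg>70)&(gg<150)&(b<80)&(P[:,2]>.05),'tray rim')
dk=(r<70)&(gg<70)&(b<80)
rect(dk&(P[:,2]>.035)&(uv[:,1]<275)&(uv[:,1]>240),'servo top')
rect(dk&(P[:,2]>.035)&(uv[:,1]>278),'stop top')
```

```text
railL 779 [ 0.9998111  -0.01943606  0.5481252   0.1714003 ] [ 0.393977   -0.02792417  0.02388816] [0.75135888 0.17976643 1.16429251]
railR 482 [ 0.99966556 -0.02586062  0.52691674 -0.06194524] [ 0.38903293 -0.07231332  0.02429007] [ 0.7443305  -0.05386838  0.03638221]
tray rim 741 [0.648  0.0606 0.0837] [0.6887 0.0603 0.06  ] [ 0.474 -0.039  0.05 ] [0.703 0.153 1.164]
((585.42333984375, 54.73601531982422), (229.6879119873047, 187.49850463867188), 2.4693379402160645)
servo top 153 [0.4969 0.0054 0.0488] [0.4966 0.0059 0.0493] [ 0.475 -0.005  0.039] [0.521 0.017 0.055]
((498.10546875, 5.249784469604492), (17.184776306152344, 47.625370025634766), 78.87515258789062)
stop top 139 [0.4308 0.0579 0.052 ] [0.4306 0.1039 0.0528] [ 0.423 -0.016  0.04 ] [0.439 0.128 0.058]
((431.7755126953125, 55.5460319519043), (144.31260681152344, 15.13362979888916), 88.49232482910156)
```

View pics/c1.png

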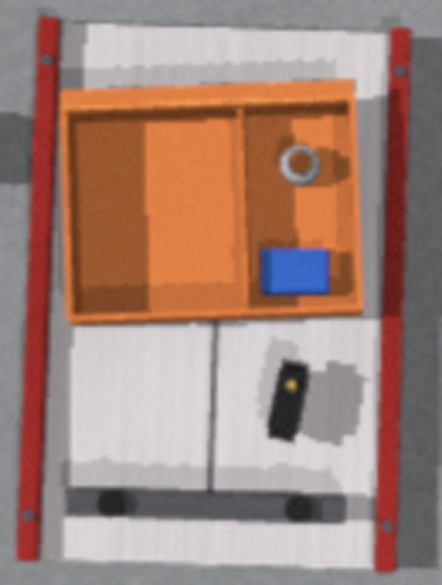

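```bash
python3 -m creep '[{"linear":[-463,-369,0],"delta_rot":[0,0,-0.17],"hand":125},{"linear":[-463,-369,0],"delta_rot":[0,0,-0.17],"hand":125},{"linear":[-463,-369,0],"delta_rot":[0,0,-0.17],"hand":125},{"linear":[-463,-369,0],"delta_rot":[0,0,-0.17],"hand":125},{"linear":[-463,-369,0],"delta_rot":[0,0,-0.17],"hand":125},{"linear":[-463,-369,0],"delta_rot":[0,0,-0.17],"hand":125},{"linear":[-463,-369,0],"delta_rot":[0,0,-0.17],"hand":125},{"linear":[-463,-369,0],"delta_rot":[0,0,-0.17],"hand":125},{"linear":[-463,-369,0],"delta_rot":[0,0,-0.17],"hand":125},{"linear":[-463,-369,0],"delta_rot":[0,0,-0.17],"hand":125},{"linear":[-463,-369,0],"delta_rot":[0,0,-0.17],"hand":125},{"linear":[-463,-369,0],"delta_rot":[0,0,-0.17],"hand":125}]' 20
python3 - <<'E'
from h import *
snap('wrist','w1'); print(get_calibration('wrist')); s=read_state(); print(s['tcp_pos'],R.from_quat(s['tcp_rot']).as_matrix().round(3),s['ft_force'])
g=np.mgrid[120:312,226:356]; uv=np.c_[g[1].ravel(),g[0].ravel()]
P=cloud('top','top0',uv); z=np.load('pics/top0.npz');col=z['p'][uv[:,1],uv[:,0]].astype(int)
r,gg,b=col.T
hs=cv2.cvtColor(z['p'],cv2.COLOR_RGB2HSV)[uv[:,1],uv[:,0]].astype(int)
m=(hs[:,0]>=6)&(hs[:,0]<20)&(hs[:,1]>150)&(P[:,2]>.048)&(P[:,2]<.07)
print(m.sum(),P[m].min(0),P[m].max(0),cv2.minAreaRect((P[m][:,:2]*1000).astype(np.float32)))
print('white box near', cloud('top','top0',[(200,124),(270,124),(345,122),(270,112),(270,80)]))
E
```

```text
t: 1.6
tcp_pos: [0.4965, 0.0066, 0.2374]
tcp_rot: [0.095, 0.995, 0.0, -0.0]
ft_force: [-0.0, -0.2, 0.5]
finger_gap: 0.0476
grasp_force: 0.0
{'fx': 342.6123980100806, 'fy': 342.6123980100806, 'cx': 321.11412532024923, 'cy': 236.1225060922171, 'distortion': array([-0.06715672,  0.        ,  0.        ,  0.        ,  0.        ]), 'tool_from_camera': array([[-1.11455672e-03,  9.61264193e-01,  2.75626393e-01,
         7.68695494e-02],
       [ 9.99999349e-01,  1.13853055e-03,  7.30240114e-05,
        -1.58664850e-04],
       [-2.43613700e-04,  2.75626295e-01, -9.61264837e-01,
        -1.47738662e-01],
       [ 0.00000000e+00,  0.00000000e+00,  0.00000000e+00,
         1.00000000e+00]])}
[0.49648751 0.0068028  0.23752554] [[-0.982  0.189 -0.001]
 [ 0.189  0.982  0.   ]
 [ 0.001  0.    -1.   ]] [ 0.17517405 -0.6752706  -0.04822081]
982 [ 0.54773271 -0.03944313  0.04800751] [0.70329925 0.15264349 0.06667166] ((625.7737426757812, 56.344234466552734), (148.81362915039062, 187.85977172851562), 2.5503807067871094)
white box near [[ 0.804441    0.26385813  0.00621444]
 [ 0.80520967  0.10230168  0.00844993]
 [ 0.80268838 -0.06923133  0.03713223]
 [ 0.80891619  0.09383537  0.08657518]
 [ 0.86176242  0.08957947  0.131717  ]]
```

View pics/w1.png

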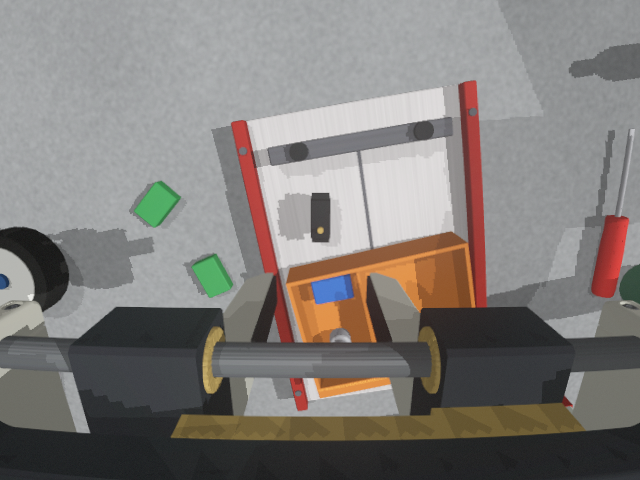

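The servo stands at (320,217), upright and aligned with the tool's x axis. The tray's near edge runs from (290,265) to (465,240).

Run:
```python
from h import *
g=np.mgrid[180:255,295:345]; uv=np.c_[g[1].ravel(),g[0].ravel()]
P=cloud('wrist','w1',uv); z=np.load('pics/w1.npz');v=z['p'][uv[:,1],uv[:,0]].max(1)
for lo in(.033,.043):
    m=(v<75)&(P[:,2]>lo)&(P[:,2]<.062); q=P[m]; print(m.sum(),q.min(0).round(4),q.max(0).round(4),np.median(q,0).round(4),cv2.minAreaRect((q[:,:2]*1000).astype(np.float32)))
s=read_state();Rm=R.from_quat(s['tcp_rot']).as_matrix()
c,_,_=cv2.minAreaRect((q[:,:2]*1000).astype(np.float32))
print(Rm.T@(np.array([c[0]/1000,c[1]/1000,.038])-s['tcp_pos'])*1000)
```

```text
623 [ 0.4715 -0.0075  0.0389] [0.5242 0.0178 0.0509] [0.497  0.0037 0.0486] ((497.9629821777344, 4.856743812561035), (18.150924682617188, 51.37093734741211), 78.86236572265625)
503 [ 0.477  -0.0075  0.0434] [0.5187 0.0175 0.0509] [0.4983 0.0034 0.0488] ((498.0712585449219, 4.841391563415527), (17.98580551147461, 39.71523666381836), 78.57830810546875)
[ -2.03394201  -1.64797141 199.52429386]
```

```bash
python3 -m creep '[{"linear":[-2,-1.5,60],"delta_rot":[0,0,0],"hand":125},{"linear":[-2,-1.5,120],"delta_rot":[0,0,0],"hand":125},{"linear":[-2,-1.5,170],"delta_rot":[0,0,0],"hand":125},{"linear":[-2,-1.5,198],"delta_rot":[0,0,0],"hand":125},{"linear":[-2,-1.5,198],"delta_rot":[0,0,0],"hand":125},{"linear":[-2,-1.5,198],"delta_rot":[0,0,0],"hand":230},{"linear":[-2,-1.5,198],"delta_rot":[0,0,0],"hand":230},{"linear":[-2,-1.5,198],"delta_rot":[0,0,0],"hand":230},{"linear":[-2,-1.5,198],"delta_rot":[0,0,0],"hand":230},{"linear":[-2,-1.5,198],"delta_rot":[0,0,0],"hand":230},{"linear":[-2,-1.5,198],"delta_rot":[0,0,0],"hand":230}]' 20
```

```text
t: 3.02
tcp_pos: [0.4992, 0.004, 0.0405]
tcp_rot: [0.095, 0.995, 0.0, 0.001]
ft_force: [-1.6, 0.6, 7.9]
finger_gap: 0.0203
grasp_force: 20.0
```

```bash
python3 -m creep '[{"linear":[0,0,-50],"delta_rot":[0,0,0],"hand":230},{"linear":[0,0,-90],"delta_rot":[0,0,0],"hand":230},{"linear":[-50,50,-90],"delta_rot":[0,0,-0.12],"hand":230},{"linear":[-90,90,-90],"delta_rot":[0,0,-0.238],"hand":230},{"linear":[-101,109,-90],"delta_rot":[0,0,-0.238],"hand":230},{"linear":[-101,109,-90],"delta_rot":[0,0,-0.238],"hand":230},{"linear":[-101,109,-90],"delta_rot":[0,0,-0.238],"hand":230}]' 20
python3 - <<'E'
from h import *
snap('wrist','w2'); s=read_state(); Rm=R.from_quat(s['tcp_rot']).as_matrix(); print(Rm.round(4))
E
```

```text
t: 3.9
tcp_pos: [0.6178, 0.0913, 0.1295]
tcp_rot: [-0.023, 1.0, -0.0, -0.0]
ft_force: [0.3, -0.4, -0.9]
finger_gap: 0.02
grasp_force: 20.0
[[-9.989e-01 -4.650e-02 -7.000e-04]
 [-4.650e-02  9.989e-01 -2.000e-04]
 [ 7.000e-04 -2.000e-04 -1.000e+00]]
```

View pics/w2.png

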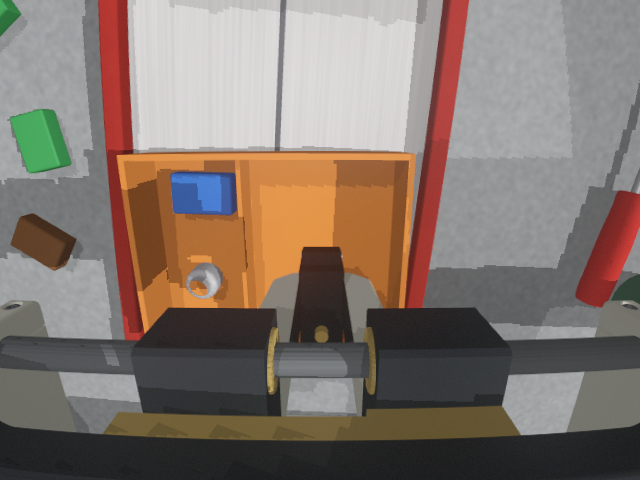

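The servo is held at (322,300), above the wide bay between the divider (243) and the side wall (410) and square to the tray. I lower it and let go.

```bash
python3 -m creep '[{"linear":[0,0,40],"delta_rot":[0,0,0],"hand":230},{"linear":[0,0,70],"delta_rot":[0,0,0],"hand":230},{"linear":[0,0,84],"delta_rot":[0,0,0],"hand":230},{"linear":[0,0,84],"delta_rot":[0,0,0],"hand":230},{"linear":[0,0,84],"delta_rot":[0,0,0],"hand":150},{"linear":[0,0,84],"delta_rot":[0,0,0],"hand":150},{"linear":[0,0,84],"delta_rot":[0,0,0],"hand":150},{"linear":[0,0,84],"delta_rot":[0,0,0],"hand":150},{"linear":[0,0,50],"delta_rot":[0,0,0],"hand":150},{"linear":[0,0,0],"delta_rot":[0,0,0],"hand":150},{"linear":[0,0,-30],"delta_rot":[0,0,0],"hand":150},{"linear":[0,0,-30],"delta_rot":[0,0,0],"hand":150}]' 20
python3 - <<'E'
from h import *
snap('top','t2'); snap('wrist','w3')
E
```

```text
t: 5.45
tcp_pos: [0.6197, 0.092, 0.162]
tcp_rot: [-0.024, 1.0, 0.0, 0.002]
ft_force: [0.4, 0.3, -0.1]
finger_gap: 0.038
grasp_force: 0.0
```

View pics/w3.png

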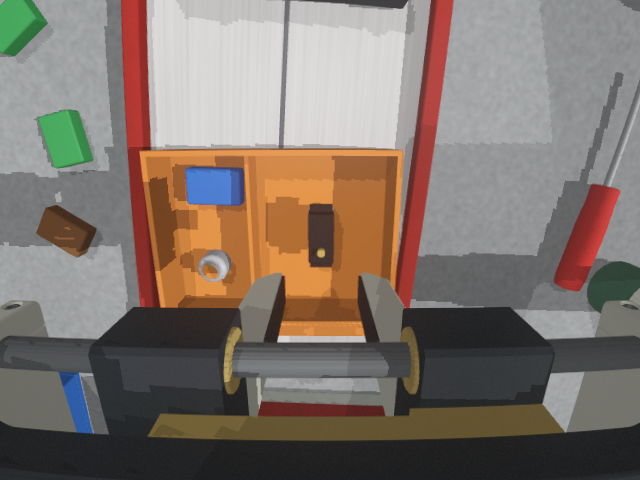

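The servo stands let go in the wide bay at (320,235), with the bell and pack undisturbed. Next I go beyond the far lip with the fingers wide open and the tool square to the dock, so that two fingertips also straighten the skewed tray.

```bash
python3 -m creep '[{"linear":[-50,-20,0],"delta_rot":[0,0,0.069],"hand":0},{"linear":[-100,-40,0],"delta_rot":[0,0,0.069],"hand":0},{"linear":[-110,-42,0],"delta_rot":[0,0,0.069],"hand":0},{"linear":[-110,-42,0],"delta_rot":[0,0,0.069],"hand":0},{"linear":[-110,-42,0],"delta_rot":[0,0,0.069],"hand":0},{"linear":[-110,-42,0],"delta_rot":[0,0,0.069],"hand":0}]' 20
python3 - <<'E'
from h import *
p,d=snap('wrist','w4')
g=np.mgrid[0:480:2,0:640:2]; uv=np.c_[g[1].ravel(),g[0].ravel()]
P=cloud('wrist','w4',uv); hs=cv2.cvtColor(p,cv2.COLOR_RGB2HSV)[uv[:,1],uv[:,0]].astype(int)
m=(hs[:,0]>=6)&(hs[:,0]<20)&(hs[:,1]>150)&(P[:,2]>.05)&(P[:,2]<.068); q=P[m]
print(m.sum(),q.min(0),q.max(0),cv2.minAreaRect((q[:,:2]*1000).astype(np.float32)))
for y in(0,.02,.04,.06,.08,.1,.12):
    k=abs(q[:,1]-y)<.006
    if k.any(): print(y,q[k,0].min().round(4),q[k,0].max().round(4))
E
```

```text
t: 6.3
tcp_pos: [0.7298, 0.0557, 0.1598]
tcp_rot: [0.011, 1.0, 0.0, -0.0]
ft_force: [-0.3, 0.1, 0.1]
finger_gap: 0.0911
grasp_force: 0.0
2181 [ 0.55849036 -0.042435    0.05000198] [0.70383744 0.15327979 0.06077298] ((628.0804443359375, 55.60304641723633), (145.44190979003906, 191.2950897216797), 2.1480188369750977)
0 0.6895 0.7028
0.02 0.6888 0.7018
0.04 0.6879 0.701
0.06 0.687 0.6997
0.08 0.6862 0.699
0.1 0.6852 0.6978
0.12 0.6842 0.6966
```

View pics/w4.png

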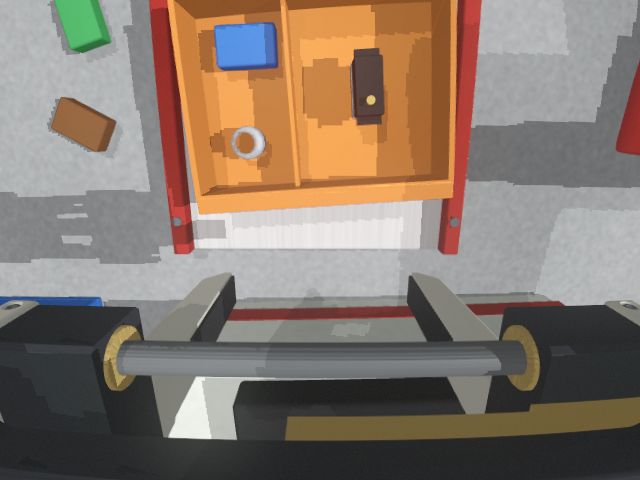

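The far lip runs from about (200,205) to (450,190), at x = 0.697 to 0.703. The fingertips are clear behind it over open plate. Going down.

```bash
python3 -m creep '[{"linear":[0,0,50],"delta_rot":[0,0,0],"hand":0},{"linear":[0,0,90],"delta_rot":[0,0,0],"hand":0},{"linear":[0,0,109],"delta_rot":[0,0,0],"hand":0},{"linear":[0,0,109],"delta_rot":[0,0,0],"hand":0},{"linear":[6,0,109],"delta_rot":[0,0,0],"hand":0},{"linear":[12,0,109],"delta_rot":[0,0,0],"hand":0},{"linear":[14,0,109],"delta_rot":[0,0,0],"hand":0},{"linear":[14,0,109],"delta_rot":[0,0,0],"hand":0}]' 20
```

```text
t: 7.35
tcp_pos: [0.7165, 0.0555, 0.0512]
tcp_rot: [0.011, 1.0, 0.0, 0.0]
ft_force: [-0.2, 0.1, 0.0]
finger_gap: 0.0928
grasp_force: 0.0
```

```bash
python3 -m creep '[{"linear":[3,0,0],"delta_rot":[0,0,0],"hand":0},{"linear":[6,0,0],"delta_rot":[0,0,0],"hand":0},{"linear":[9,0,0],"delta_rot":[0,0,0],"hand":0},{"linear":[12,0,0],"delta_rot":[0,0,0],"hand":0},{"linear":[15,0,0],"delta_rot":[0,0,0],"hand":0},{"linear":[18,0,0],"delta_rot":[0,0,0],"hand":0},{"linear":[21,0,0],"delta_rot":[0,0,0],"hand":0},{"linear":[24,0,0],"delta_rot":[0,0,0],"hand":0},{"linear":[27,0,0],"delta_rot":[0,0,0],"hand":0},{"linear":[30,0,0],"delta_rot":[0,0,0],"hand":0}]' 20
```

```text
t: 8.6
tcp_pos: [0.6865, 0.0563, 0.0509]
tcp_rot: [0.011, 1.0, 0.0, 0.0]
ft_force: [4.9, -0.4, 0.9]
finger_gap: 0.0929
grasp_force: 2.5
```

Dragging at about 5 N. I continue to roughly 25 mm short of the expected stop.

```bash
python3 -m creep '[{"linear":[5,0,0],"delta_rot":[0,0,0],"hand":0},{"linear":[10,0,0],"delta_rot":[0,0,0],"hand":0},{"linear":[15,0,0],"delta_rot":[0,0,0],"hand":0},{"linear":[20,0,0],"delta_rot":[0,0,0],"hand":0},{"linear":[25,0,0],"delta_rot":[0,0,0],"hand":0},{"linear":[30,0,0],"delta_rot":[0,0,0],"hand":0},{"linear":[35,0,0],"delta_rot":[0,0,0],"hand":0},{"linear":[40,0,0],"delta_rot":[0,0,0],"hand":0},{"linear":[45,0,0],"delta_rot":[0,0,0],"hand":0},{"linear":[50,0,0],"delta_rot":[0,0,0],"hand":0},{"linear":[55,0,0],"delta_rot":[0,0,0],"hand":0}]' 20
python3 - <<'E'
from h import *
p,d=snap('top','t3')
print(read_state()['ft_force'],read_state()['tcp_pos'])
g=np.mgrid[140:312,226:356]; uv=np.c_[g[1].ravel(),g[0].ravel()]
P=cloud('top','t3',uv);hs=cv2.cvtColor(p,cv2.COLOR_RGB2HSV)[uv[:,1],uv[:,0]].astype(int)
m=(hs[:,0]>=6)&(hs[:,0]<20)&(hs[:,1]>150)&(P[:,2]>.048)&(P[:,2]<.07);q=P[m]
v=p[uv[:,1],uv[:,0]].max(1); st=P[(v<75)&(P[:,2]>.042)&(P[:,2]<.06)&(P[:,0]<.46)]
for y in(-.02,0,.02,.08,.1,.12,.14):
    k=abs(q[:,1]-y)<.008; j=abs(st[:,1]-y)<.008
    print(y,q[k,0].min().round(4) if k.any() else None, st[j,0].max().round(4) if j.any() else None)
E
```

```text
t: 9.98
tcp_pos: [0.6316, 0.0575, 0.0509]
tcp_rot: [0.011, 1.0, 0.0, 0.0]
ft_force: [5.3, 0.1, 1.1]
finger_gap: 0.0931
grasp_force: 2.5
[ 2.26835306 -0.12246088  1.27331087] [0.63101631 0.0575606  0.05084138]
-0.02 0.4729 0.4293
0 0.4749 0.436
0.02 None None
0.08 None None
0.1 None None
0.12 None None
0.14 None None
```

```bash
python3 -m creep '[{"linear":[3,0,0],"delta_rot":[0,0,0],"hand":0},{"linear":[6,0,0],"delta_rot":[0,0,0],"hand":0},{"linear":[9,0,0],"delta_rot":[0,0,0],"hand":0},{"linear":[12,0,0],"delta_rot":[0,0,0],"hand":0},{"linear":[15,0,0],"delta_rot":[0,0,0],"hand":0},{"linear":[18,0,0],"delta_rot":[0,0,0],"hand":0},{"linear":[21,0,0],"delta_rot":[0,0,0],"hand":0},{"linear":[23,0,0],"delta_rot":[0,0,0],"hand":0}]' 20
python3 -m creep '[{"linear":[1,0,0],"delta_rot":[0,0,0],"hand":0},{"linear":[2,0,0],"delta_rot":[0,0,0],"hand":0}]' 20
```

```text
t: 11.02
tcp_pos: [0.6087, 0.0579, 0.0508]
tcp_rot: [0.011, 1.0, 0.0, 0.0]
ft_force: [5.3, 0.1, 2.1]
finger_gap: 0.0928
grasp_force: 2.6
t: 11.28
tcp_pos: [0.6068, 0.058, 0.0508]
tcp_rot: [0.011, 1.0, 0.0, 0.0]
ft_force: [5.9, -0.3, 1.5]
finger_gap: 0.0929
grasp_force: 2.6
```

```bash
python3 -m creep '[{"linear":[1,0,0],"delta_rot":[0,0,0],"hand":0},{"linear":[2,0,0],"delta_rot":[0,0,0],"hand":0}]' 20
```

```text
t: 11.52
tcp_pos: [0.6048, 0.058, 0.0508]
tcp_rot: [0.011, 1.0, 0.0, 0.0]
ft_force: [4.8, -0.7, 1.0]
finger_gap: 0.0932
grasp_force: 2.6
```

```bash
python3 -m creep '[{"linear":[1,0,0],"delta_rot":[0,0,0],"hand":0},{"linear":[2,0,0],"delta_rot":[0,0,0],"hand":0}]' 20
```

```text
t: 11.78
tcp_pos: [0.6028, 0.058, 0.0509]
tcp_rot: [0.011, 1.0, 0.0, 0.0]
ft_force: [5.9, 0.5, 1.7]
finger_gap: 0.0932
grasp_force: 2.6
```

```bash
python3 -m creep '[{"linear":[1,0,0],"delta_rot":[0,0,0],"hand":0},{"linear":[1.5,0,0],"delta_rot":[0,0,0],"hand":0}]' 20
```

```text
t: 12.02
tcp_pos: [0.6013, 0.0581, 0.0508]
tcp_rot: [0.011, 1.0, 0.0, 0.0]
ft_force: [5.5, -0.1, 1.6]
finger_gap: 0.0928
grasp_force: 2.7
```

```bash
python3 -m creep '[{"linear":[0.7,0,0],"delta_rot":[0,0,0],"hand":0},{"linear":[1,0,0],"delta_rot":[0,0,0],"hand":0}]' 20
```

```text
t: 12.28
tcp_pos: [0.6003, 0.0581, 0.0509]
tcp_rot: [0.011, 1.0, 0.0, 0.0]
ft_force: [5.7, -0.9, 1.0]
finger_gap: 0.0927
grasp_force: 2.6
```

```bash
python3 -m creep '[{"linear":[0.7,0,0],"delta_rot":[0,0,0],"hand":0},{"linear":[1,0,0],"delta_rot":[0,0,0],"hand":0}]' 20
```

```text
t: 12.52
tcp_pos: [0.5993, 0.0581, 0.0508]
tcp_rot: [0.011, 1.0, 0.0, 0.0]
ft_force: [5.6, 1.2, 0.2]
finger_gap: 0.0931
grasp_force: 2.6
```

```bash
python3 -m creep '[{"linear":[0.7,0,0],"delta_rot":[0,0,0],"hand":0},{"linear":[1,0,0],"delta_rot":[0,0,0],"hand":0}]' 20
```

```text
t: 12.78
tcp_pos: [0.5984, 0.0581, 0.0509]
tcp_rot: [0.011, 1.0, 0.0, 0.001]
ft_force: [5.8, -0.2, 0.6]
finger_gap: 0.0935
grasp_force: 3.2
```

Run:
```python
from h import *
p,d=snap('top','t4')
g=np.mgrid[240:312,226:356]; uv=np.c_[g[1].ravel(),g[0].ravel()]
P=cloud('top','t4',uv);hs=cv2.cvtColor(p,cv2.COLOR_RGB2HSV)[uv[:,1],uv[:,0]].astype(int)
m=(hs[:,0]>=6)&(hs[:,0]<20)&(hs[:,1]>150)&(P[:,2]>.048)&(P[:,2]<.07);q=P[m]
print(q.min(0),q.max(0)); print(P[(P[:,0]<.46)&(P[:,2]<.06)&(P[:,2]>.042)][:,:2].max(0))
print(cv2.imwrite('pics/c4.png',cv2.resize(cv2.imread('pics/t4.png')[180:312,226:356],None,fx=4,fy=4)))
```

```text
[ 0.43826234 -0.02897063  0.05044724] [0.53596593 0.0053687  0.06460044]
[0.45573515 0.0053687 ]
True
```

View pics/c4.png

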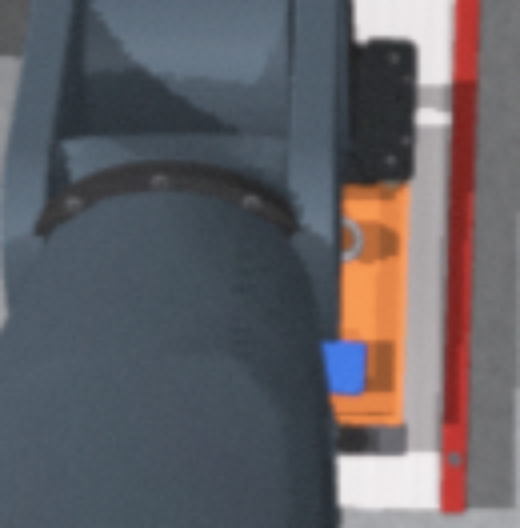

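The tray's near edge at (370,425) is now right against the dark stop. I creep on by half-millimetres and watch the force.

```bash
python3 -m creep '[{"linear":[0.6,0,0],"delta_rot":[0,0,0],"hand":0},{"linear":[0.6,0,0],"delta_rot":[0,0,0],"hand":0}]' 20
```

```text
t: 13.08
tcp_pos: [0.5983, 0.0581, 0.0508]
tcp_rot: [0.011, 1.0, 0.0, 0.001]
ft_force: [9.0, -0.5, -1.2]
finger_gap: 0.0931
grasp_force: 4.2
```

```bash
python3 -m creep '[{"linear":[0.5,0,0],"delta_rot":[0,0,0],"hand":0},{"linear":[0.5,0,0],"delta_rot":[0,0,0],"hand":0}]' 20
```

```text
t: 13.32
tcp_pos: [0.5983, 0.058, 0.051]
tcp_rot: [0.011, 1.0, 0.0, 0.002]
ft_force: [10.7, -0.4, -2.2]
finger_gap: 0.0931
grasp_force: 5.3
```

```bash
python3 -m creep '[{"linear":[0.5,0,0],"delta_rot":[0,0,0],"hand":0},{"linear":[0.5,0,0],"delta_rot":[0,0,0],"hand":0}]' 20
```

```text
t: 13.58
tcp_pos: [0.5983, 0.0581, 0.0512]
tcp_rot: [0.011, 1.0, 0.0, 0.002]
ft_force: [12.0, -0.6, -3.2]
finger_gap: 0.0932
grasp_force: 6.1
```

The force has risen to 12 N and the TCP has stopped moving, so the stop is met. I back off, lift and look at the catch.

```bash
python3 -m creep '[{"linear":[-3,0,0],"delta_rot":[0,0,0],"hand":0},{"linear":[-12,0,0],"delta_rot":[0,0,0],"hand":0},{"linear":[-30,0,0],"delta_rot":[0,0,0],"hand":0},{"linear":[-40,0,-40],"delta_rot":[0,0,0],"hand":0},{"linear":[-40,0,-100],"delta_rot":[0,0,0],"hand":0},{"linear":[-40,0,-140],"delta_rot":[0,0,0],"hand":0},{"linear":[-40,0,-140],"delta_rot":[0,0,0],"hand":0},{"linear":[-40,0,-140],"delta_rot":[0,0,0],"hand":0}]' 20
python3 - <<'E'
from h import *
p,d=snap('wrist','w5'); snap('scene','s5')
g=np.mgrid[0:480,0:640]; uv=np.c_[g[1].ravel(),g[0].ravel()]
P=cloud('wrist','w5',uv);hs=cv2.cvtColor(p,cv2.COLOR_RGB2HSV)[uv[:,1],uv[:,0]].astype(int)
y=(hs[:,0]>20)&(hs[:,0]<35)&(hs[:,1]>120)&(P[:,2]<.03)&(P[:,2]>.005); q=P[y]; print('catch',y.sum(),q.min(0) if y.any() else '',q.max(0) if y.any() else '',np.median(q,0))
m=(hs[:,0]>=6)&(hs[:,0]<20)&(hs[:,1]>150)&(P[:,2]>.05)&(P[:,2]<.068); q=P[m]
for yy in(0,.02,.04,.06,.08,.1,.12):
    k=abs(q[:,1]-yy)<.006
    if k.any(): print(yy,q[k,0].max().round(4))
E
```

```text
t: 14.58
tcp_pos: [0.6358, 0.0572, 0.1894]
tcp_rot: [0.011, 1.0, -0.0, -0.001]
ft_force: [-0.3, 0.5, -0.2]
finger_gap: 0.0929
grasp_force: 0.0
catch 295 [0.59308938 0.01979697 0.01687864] [0.59755139 0.08769146 0.02119436] [0.59520185 0.05418412 0.01883332]
0 0.5867
0.02 0.588
0.04 0.5886
0.06 0.5891
0.08 0.5894
0.1 0.5891
0.12 0.5894
```

View pics/w5.png

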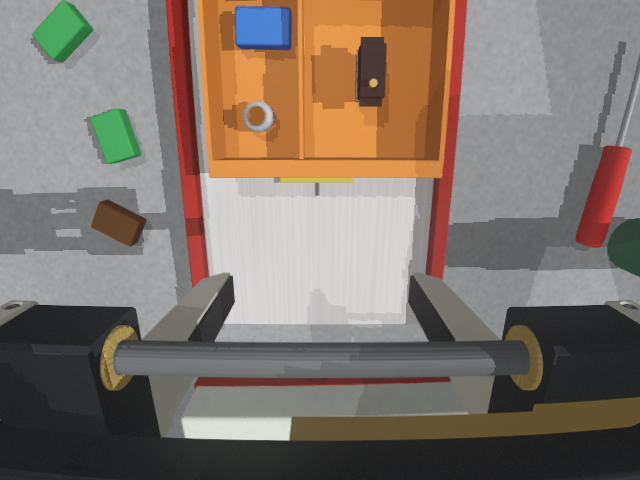

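The yellow catch shows at (315,180), directly behind the tray. Its top is at z ≈ 0.0188, against 0.018 expected when popped up and 0.012 when pressed. The servo, bell and pack are all in the tray. One check of the plate height, then I hand in.

Run:
```python
from h import *
print(cloud('wrist','w5',[(260,181),(258,190),(380,190),(360,182),(315,181)]).round(4))
z=cloud('wrist','w5',[(315,181)])[0,2]-cloud('wrist','w5',[(380,186)])[0,2]; print(z)
if z>.0045: print(job_done())
```

```text
[[ 5.960e-01  3.000e-04  1.300e-02]
 [ 6.044e-01 -2.100e-03  1.350e-02]
 [ 6.072e-01  1.139e-01  1.240e-02]
 [ 5.992e-01  9.470e-02  1.230e-02]
 [ 5.966e-01  5.230e-02  1.890e-02]]
0.005399437835915011
the job is handed in; nothing more can be done
None
```

The job is handed in: the servo is in the tray's wide bay, the tray is home against the stop (I stopped pulling at about 12 N), the catch measures about 5–6 mm above the plate, consistent with popped up, and the bell and pack are still in the tray; the verdict was not shown to me.

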